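# Free the keeper plate of a reel stand under a left-hand lever nut

### The job

The empty reel on the stand has to be changed, so take off the slotted keeper plate that holds it. The lever nut on the spindle has a left-hand thread: loosen it by swinging its lever clockwise (seen from above) with a light hand, feeling that it goes on turning freely rather than tightening, until you first feel it come up against its hard stop; leave it there, and never lean on the lever (a dozen newtons at its grip is too much). Then raise the keeper plate over its two ledges, draw it out from under the nut without prying, and lay it flat and gently in the empty cardboard tray, leaving the other goods alone.

Things in the scene. Friction and masses are not known exactly. Their poses are not given: they have to be found in the camera images.
- stand: round dark steel stand, 190 mm across, with an empty black reel on it, fixed to the bench. Origin on the spindle axis at bench level; z up. Top face of the reel's upper flange: 74 mm above the bench, 176 mm across. The keeper is drawn out towards the stand's own -x. The 14 mm thick spindle rises to 145 mm and stands in the keeper's slot.
- ledges (a point): point on the reel's top face midway between two small ledges, 36.5 mm from the spindle axis towards the stand's -x. Each ledge is 6 mm high, 10 mm along x, and spans 20 to 34 mm either side of the centre line. They block the keeper's shoulders (1.5 mm play) until it is raised more than 6 mm.
- nut: steel nut with a flange, left-hand thread. Origin on the spindle axis, 70 mm above the bench when fully tight; its x axis points along the slack lever. Clockwise from above loosens and raises it 5.5 mm per rad; it stays where it is left. Drag when turning: 2 to 5 N at the lever's grip. It starts 0.05 to 0.8 rad off fully tight; anticlockwise tightens it to a hard end.
- nut_flange (a point): centre of the underside of the nut's flange (40 mm across), directly over the keeper. Clockwise the nut has 0.95 to 1.7 rad of travel left at the start, to a hard stop that is unmarked and can only be felt. There the lever stands 45 to 90 degrees to one side of the keeper's tab, and flange and keeper are 10 mm apart.
- lever: the nut's lever, turning with it about the spindle; origin as the nut's, x axis along the lever. It is sprung: it flexes against the nut about 1 degree per 3.3 N at the grip (0.067 rad per N m), so flexing shows the torque. Over about 12 N at the grip (0.065 rad of flex), either way round, would harm the thread.
- lever_grip (a point): point on the axis of the lever's upright round black grip, 19 mm below its upper end, 80 mm from the spindle axis. The grip is 18 mm across; its upper 43 mm stand clear above the 12 mm round lever rod. This point lies about 129 mm above the bench at the start. Axes as lever; it rises with the nut.
- keeper: loose slotted steel plate, 6 mm thick, about 0.2 kg, flat on the reel under the nut. Origin at its underside, on the spindle axis at the start; axes as the stand's. Forked end 60 mm long (x -30 to 30 mm), 62 mm wide; its slot, 20 mm wide, opens to +x from x = -12 mm. A neck 30 mm wide runs to x = -96 mm. Drawn 60 mm towards -x it is clear of the nut and can go straight up.
- keeper_tab (a point): top centre of the keeper's upright tab, 54 mm above the keeper's underside, at x = -76 mm on the keeper. The tab is 30 mm long (keeper x) and 12 mm thick (keeper y): pinch it across its thickness from above.
- tray: empty open cardboard tray, 170 x 170 mm, 35 mm high, walls 4 mm, floor about 5 mm thick, fixed to the bench left or right of the robot. Origin: centre of its underside; sides along its x and y.
- bin: bystander: blue open bin 130 x 130 mm, 60 mm high, on the other side from the tray, holding a castor. Origin at its underside.
- castor: bystander: castor standing on its 50 mm plate in the blue bin. Origin at the plate's underside.
- carton: bystander: small carton, 70 x 50 x 45 mm, on the bench. Origin at its underside.
- padlock: bystander: brass padlock standing on the bench, 45 mm wide, 70 mm tall. Origin at its underside.
There are look-alikes about, which are no part of the job. Leave any red look-alike of the keeper alone. Of the things that look like the stand, the smaller one is meant.

How it is judged:
By the outcome, as a careful person would: the job done as asked, in the order asked, and still so for the second after the job is handed in, with the robot touching nothing.
It also fails if it takes over 72 s, if anything falls off the work surface, if the arm or the gripper's body presses on something with over 40 N, if the wrist force passes 120 N, or if a joint passes its speed limit or range.

### The arm

A 6-joint arm with a two-finger parallel gripper is mounted at the origin on the work surface. World frame = base frame: x ahead of the robot, y to its left, z up, the work surface at z = 0. Lengths are in mm, angles in rad, forces in N, time in s.
With the tool pointing down it reaches from about 350 to 775 mm from the base axis. Payload 7.3 kg.
Tool frame: the origin (TCP) lies midway between the tips of the shut fingers; the grasp point (between the pads) lies 19 mm behind it; z points along the fingers, y is the line along which they close (so a half turn about z gives the same grasp; the last joint's range is limited). The gripper opens to 92 mm and grips with 3 to 60 N. Pads are 19 mm wide; open, the fingers measure 130 mm over their backs; the gripper's body (75 mm by 190 mm) begins 47 mm behind the grasp point.
Start: joints at [-1.454, 0.342, 1.524, -0, 1.275, -0.146], TCP at [136.409, -506.989, 226.741] pointing down, gripper open.
Joint ranges: [-2.53, 2.53], [-0.77, 2.02], [0.04, 2.7], [-1, 4.14], [0.28, 2.66], [-3.11, 3.11]. Speed limits (rad/s): [2.57, 2.57, 3.14, 3.14, 3.14, 3.14].

### API

Orientations are given as [roll, pitch, yaw] about the fixed x, y, z axes, in that order (R = Rz(yaw) Ry(pitch) Rx(roll)).
In Python, from plant import get_obs, capture, camera_model, close_job, search_frame, regions_of, pinpoint gives the robot as it stands. The module is installed in compiled form; this text tells all that it offers.
- The arm moves only by the shell command python3 -m pendant 'ROWS'. ROWS is JSON, one flat list of numbers, 7 for each row, row after row: the shift along the tool's x, y, z in units of 30 mm (1.0 is 30 mm), then the turn, a rotation vector about the tool's x, y, z in units of 4 degrees (1.0 is 4 degrees), then the closure, from -1 (fully open) to 1 (shut), so that 0 is half open. In form: [dx, dy, dz, wx, wy, wz, gripper, dx, dy, dz, wx, wy, wz, gripper, ...]. A call has 1 to 12 rows; each row shifts and turns the commanded pose from where the row before left it, along the tool's axes as they then stand; what a row does not reach is not made up. A row lasts 1/10 s, in which the tool goes at most 50 mm and 8.59 degrees, less where a joint would pass 70% of its speed; a pose out of reach is approached as far as the arm can. A call with a number of a shift or a turn outside -1 to 1 is refused whole. A call with a gripper value outside its range is refused whole. The fingers move at their own pace and stop on an object; the grip force is fixed at half the most. Time passes only in rows, so rows that do not move let the fingers close. It gives the time, the measured TCP pose, the force, the opening and the grip force at its end, in the units of the state.
- get_obs(): the state, without advancing time (a new reading comes with each control period).
- capture(name): name is "scene" or "side" or "wrist"; returns the picture (420x560x3 uint8, red, green, blue); there is no depth.
- camera_model(name): a dict with "fov_y" (degrees; the focal length in pixels is half the picture's height over the tangent of half this angle, whatever the lens; pixels are square), "cx", "cy" (the principal point, pixels), "pose" (4x4, takes a point from camera to world coordinates). Camera axes: x right, y up, looking along -z (the intrinsics and any distortion apply to the point x, -y, -z); pixel columns grow to the right and rows downward; lengths in mm; the calibration is good to about 2 mm. A picture is of the moment at which its call begins: read the wrist's pose just before it. camera_model takes no time and is no camera call; for the wrist camera it gives the pose at the moment of the call.
- close_job(): hands the job in; it is judged then, once.
Trained networks look in the newest picture that a camera, given by its name, has taken for a name from the list of things; names that differ only in an ending like _2 or _b are one class to them, and where a whole thing is asked for, a point or a joint stands for the part that bears it (a point fixed in the world has none). Each returns a list of dicts, best first, with "score" (0 to 1); they miss things now and then, are a little off and sometimes report something else, mostly with a low value. They report only what shows in the picture. A call takes as long as a camera call. They do not tell look-alikes from the thing itself.
- search_frame(camera, thing): "location" ([column, row] in pixels, amid what is visible of it).
- regions_of(camera, thing): "pixels" (420x560 bool, what is visible of it) and "location" ([column, row] in pixels, amid what is visible of it).
- pinpoint(camera, thing): "location" ([column, row] in pixels: a listed point, or the origin of a listed thing).
The state is a dict: "time": time; "joint_positions": joint angles; "dq": joint speeds; "tau": joint torques, N m; "tool_pos": TCP position; "tcp_rot": TCP orientation; "contact_force": force on the tool from outside, world axes, zero at the start; "moment": the same for the moment, N m; "grip_width": finger opening in mm; "finger_force": force on a finger pad.
Only numpy, scipy, OpenCV 4.12 (cv2) and the standard library are available. Lean on these libraries where they do the work, as an engineer would, in place of code of your own. Each camera call takes 0.05 s, during which the arm holds its last target. There are 200 camera calls.

## Working session

There is one attempt and no reset: what is moved stays moved. The work goes in short steps, Python scripts to look and compute and a shell command to move; the robot and the scene stay as the last step left them, time stands still between calls to the robot, and variables do not carry over. Pictures are saved under pics/ and viewed, at most 10 in all, crops included, and the job is handed in when it is done.

```bash
mkdir -p pics; cat > h.py <<'E'
import numpy as np, cv2
from plant import *
def ray(cam,px,M=None):
    M=M or camera_model(cam); f=210/np.tan(np.radians(M["fov_y"])/2); P=np.array(M["pose"])
    d=np.array([(px[0]-M["cx"])/f,-(px[1]-M["cy"])/f,-1.0]); return P[:3,3],P[:3,:3]@d
def onz(cam,px,z,M=None):
    o,d=ray(cam,px,M); return o+d*(z-o[2])/d[2]
def proj(cam,p,M=None):
    M=M or camera_model(cam); f=210/np.tan(np.radians(M["fov_y"])/2); P=np.array(M["pose"])
    q=P[:3,:3].T@(np.array(p)-P[:3,3]); return np.array([M["cx"]-f*q[0]/q[2],M["cy"]+f*q[1]/q[2]])
def tri(r):
    A=0;b=0
    for o,d in r:
        d=d/np.linalg.norm(d);Q=np.eye(3)-np.outer(d,d);A=A+Q;b=b+Q@o
    return np.linalg.solve(A,b)
E
python3 - <<'E'
from h import *
ims=[]
for c in("scene","side"):
    M=camera_model(c); print(c,{k:v for k,v in M.items() if k!="pose"},np.round(M["pose"],2).tolist())
    im=capture(c); cv2.imwrite(f"pics/{c}0.png",im[...,::-1])
    for t in("stand","lever_grip","keeper_tab","nut","ledges","tray","keeper"):
        print(c,t,[(np.round(r["location"],1).tolist(),round(float(r["score"]),2)) for r in pinpoint(c,t)[:4]])
E
```

```text
scene {'fov_y': 55.81212628287331, 'cx': 287.50537779984796, 'cy': 211.3344659323442} [[-0.57, -0.56, 0.6, 1002.39], [0.82, -0.4, 0.41, 336.81], [0.01, 0.73, 0.68, 653.85], [0.0, 0.0, 0.0, 1.0]]
scene stand [([300.0, 280.9], 0.94), ([442.0, 221.4], 0.62), ([196.2, 173.5], 0.5)]
scene lever_grip [([260.7, 247.6], 0.55)]
scene keeper_tab [([230.1, 183.8], 0.9), ([334.8, 217.3], 0.78)]
scene nut [([299.0, 253.0], 0.79)]
scene ledges [([467.3, 176.2], 0.71), ([316.8, 246.0], 0.6)]
scene tray [([437.5, 314.3], 0.69)]
scene keeper [([246.3, 220.0], 0.89), ([302.4, 254.0], 0.83)]
side {'fov_y': 52.00578239677833, 'cx': 276.83216832151913, 'cy': 206.8045151995438} [[-0.99, 0.09, -0.12, 347.9], [-0.15, -0.56, 0.81, 912.96], [0.01, 0.82, 0.57, 744.31], [0.0, 0.0, 0.0, 1.0]]
side stand [([365.4, 324.5], 0.75), ([231.7, 254.8], 0.65)]
side lever_grip [([212.0, 199.4], 0.73)]
side keeper_tab [([291.0, 185.1], 0.79), ([257.3, 220.1], 0.7), ([290.7, 177.2], 0.63)]
side nut [([231.9, 232.7], 0.62)]
side ledges [([399.3, 295.8], 0.87)]
side tray [([242.5, 334.9], 0.58), ([295.2, 177.8], 0.25)]
side keeper [([273.5, 211.9], 0.98), ([236.4, 230.5], 0.95)]
```

View pics/scene0.png

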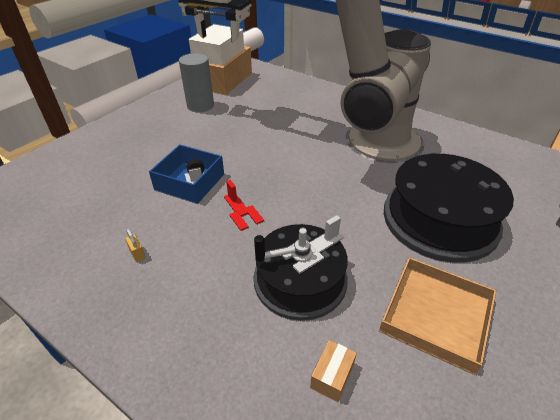

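View pics/side0.png

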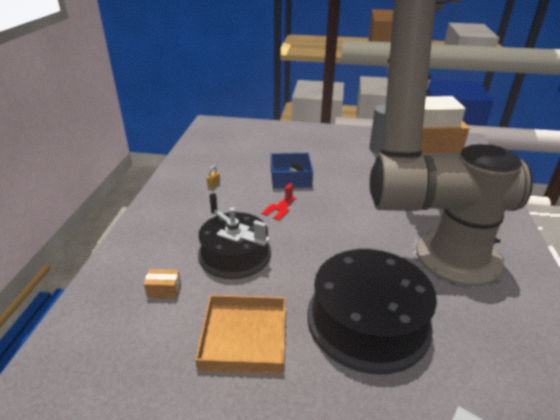

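The pictures show the wanted stand at scene (302,265) / side (233,240), with the grey keeper tab at scene (335,218) / side (258,220). The black grip is at scene (261,248) / side (212,200), and the tray at scene (437,314) / side (242,335). The red look-alike and the larger stand lie apart from these.

```bash
python3 - <<'E'
from h import *
pts={"stand":((300,280.9),(231.7,254.8)),"grip":((260.7,247.6),(212,199.4)),"tab":((334.8,217.3),(257.3,220.1)),"nut":((299,253),(231.9,232.7)),"tray":((437.5,314.3),(242.5,334.9)),"keeper":((302.4,254),(236.4,230.5))}
P={}
for k,(a,b) in pts.items():
    P[k]=tri([ray("scene",a),ray("side",b)]); print(k,P[k].round(1),proj("scene",P[k]).round(1)-a,proj("side",P[k]).round(1)-b)
# tray corners
for z,c in ((35,[(410,261),(496,296),(484,366),(381,328)]),): print([onz("scene",p,z)[:2].round(0).tolist() for p in c])
s=(P["nut"]+P["keeper"])/2
a=lambda p:np.arctan2(p[1]-s[1],p[0]-s[0])
print("lever ang",a(P["grip"]),"tab ang",a(P["tab"]),np.hypot(*(P["grip"]-s)[:2]),np.hypot(*(P["tab"]-s)[:2]))
for n,px,z in(("carton",(335,368),20),("padlock",(135,247),30),("bin",(187,175),30),("red",(245,210),5)): print(n,onz("scene",px,z).round())
o=get_obs();print({k:np.round(v,3).tolist() for k,v in o.items()})
E
```

```text
stand [5.837e+02 8.440e+01 5.000e-01] [0.2 0.7] [ 0.3 -0.4]
grip [642.7  34.2 130.5] [-0.4 -1.9] [-0.7  1.1]
tab [509.6 108.1 137.1] [-0.1 -0.2] [-0.1  0.1]
nut [579.   77.4  72.5] [0.6 2.4] [ 1.1 -1.6]
tray [501.2 338.5   6.4] [-0.1 -0.2] [-0.1  0.2]
keeper [571.3  77.9  73.4] [-0.3 -1.2] [-0.5  0.8]
[[435.0, 251.0], [422.0, 415.0], [574.0, 434.0], [607.0, 267.0]]
lever ang -0.572252992642228 tab ang 2.7070931789954176 80.32477078915258 72.2663003121353
carton [709. 235.  20.]
padlock [ 728. -235.   30.]
bin [ 491. -322.   30.]
red [ 487. -138.    5.]
{'time': 0.8, 'joint_positions': [-1.454, 0.342, 1.524, -0.0, 1.275, -0.146], 'dq': [-0.002, 0.001, 0.001, -0.002, 0.001, -0.001], 'tau': [-0.0, -43.109, -24.447, 0.072, 0.048, -0.0], 'tool_pos': [136.401, -506.983, 226.751], 'tcp_rot': [3.142, 0.0, 0.263], 'contact_force': [-0.141, -0.757, -0.511], 'moment': [0.009, -0.01, -0.003], 'finger_force': 0.0, 'grip_width': 91.568}
```

```bash

R='' ; python3 -m pendant '[0.82,-0.58,-0.046,0,0,0,0.4, 0.82,-0.58,-0.046,0,0,0,0.4, 0.82,-0.58,-0.046,0,0,0,0.4, 0.82,-0.58,-0.046,0,0,0,0.4, 0.82,-0.58,-0.046,0,0,0,0.4, 0.82,-0.58,-0.046,0,0,0,0.4, 0.82,-0.58,-0.046,0,0,0,0.4, 0.82,-0.58,-0.046,0,0,0,0.4, 0.82,-0.58,-0.046,0,0,0,0.4, 0.82,-0.58,-0.046,0,0,0,0.4, 0.82,-0.58,-0.046,0,0,0,0.4, 0.82,-0.58,-0.046,0,0,0,0.4]'
python3 -m pendant '[0.82,-0.58,-0.046,0,0,0,0.4, 0.82,-0.58,-0.046,0,0,0,0.4, 0.82,-0.58,-0.046,0,0,0,0.4, 0.82,-0.58,-0.046,0,0,0,0.4, 0.82,-0.58,-0.046,0,0,0,0.4, 0.82,-0.58,-0.046,0,0,0,0.4, 0.82,-0.58,-0.046,0,0,0,0.4, 0.82,-0.58,-0.046,0,0,0,0.4, 0.82,-0.58,-0.046,0,0,0,0.4, 0.82,-0.58,-0.046,0,0,0,0.4, 0.82,-0.58,-0.046,0,0,0,0.4, 0.82,-0.58,-0.046,0,0,0,0.4]'
python3 -m pendant '[0,0,0,0,0,-1,0.4, 0,0,0,0,0,-1,0.4, 0,0,0,0,0,-1,0.4, 0,0,0,0,0,-1,0.4, 0,0,0,0,0,-1,0.4, 0,0,0,0,0,-1,0.4, 0,0,0,0,0,-1,0.4, 0,0,0,0,0,-1,0.4, 0,0,0,0,0,-1,0.4, 0,0,0,0,0,-1,0.4, 0,0,0,0,0,-1,0.4, 0,0,0,0,0,-1,0.4]'
python3 -m pendant '[0,0,0,0,0,-1,0.4, 0,0,0,0,0,-1,0.4, 0,0,0,0,0,-1,0.4, 0,0,0,0,0,-1,0.4, 0,0,0,0,0,-1,0.4, 0,0,0,0,0,-1,0.4, 0,0,0,0,0,-1,0.4, 0,0,0,0,0,-1,0.4, 0,0,0,0,0,-1,0.4, 0,0,0,0,0,-1,0.4, 0,0,0,0,0,-1,0.4, 0,0,0,0,0,-1,0.4]'
python3 - <<'E'
from h import *
import json
M=camera_model("wrist");im=capture("wrist");cv2.imwrite("pics/w1.png",im[...,::-1])
print(M["fov_y"],M["cx"],M["cy"],np.round(M["pose"],3).tolist())
print(get_obs()["tool_pos"],get_obs()["tcp_rot"],get_obs()["time"])
for t in("stand","lever_grip","keeper_tab","nut","ledges","keeper"):
    print(t,[(np.round(r["location"],1).tolist(),round(float(r["score"]),2)) for r in pinpoint("wrist",t)[:3]])
E
```

```text
time: 2.0
tool_pos: [367.9, -227.6, 243.5]
tcp_rot: [3.141, -0.0, 0.263]
contact_force: [-0.0, -0.1, -0.5]
grip_width: 27.4
finger_force: 0.0
time: 3.2
tool_pos: [598.7, 50.7, 259.8]
tcp_rot: [3.141, 0.0, 0.263]
contact_force: [0.4, -0.7, -0.4]
grip_width: 27.6
finger_force: 0.0
time: 4.4
tool_pos: [598.0, 49.6, 259.7]
tcp_rot: [-3.142, 0.0, 1.103]
contact_force: [0.1, -0.1, 0.2]
grip_width: 27.6
finger_force: 0.0
time: 5.6
tool_pos: [598.1, 49.6, 259.7]
tcp_rot: [-3.141, 0.0, 1.941]
contact_force: [-0.0, 0.5, -0.1]
grip_width: 27.3
finger_force: 0.0
58.52035295737803 278.6402719496858 201.75439596495892 [[0.932, -0.348, -0.099, 570.979], [0.361, 0.896, 0.256, 118.678], [-0.001, -0.275, 0.962, 418.601], [0.0, 0.0, 0.0, 1.0]]
[598.01572646  49.63003033 259.7200933 ] [-3.14133990e+00  3.91297865e-05  1.94456087e+00] 5.65
stand []
lever_grip [([315.4, 230.1], 0.59)]
keeper_tab [([189.4, 81.6], 0.68)]
nut [([272.9, 138.2], 0.8)]
ledges [([239.6, 111.6], 0.72)]
keeper []
```

View pics/w1.png

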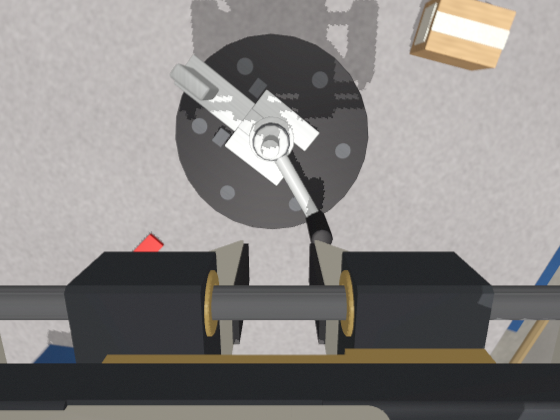

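Wrist view: reel disc centred about (272,131), nut at (271,140), lever running down-right to the grip at about (318,228), tab at (192,82).

```bash
python3 - <<'E'
from h import *
M=camera_model("wrist")
c=onz("wrist",(272,131),74);n=onz("wrist",(272.9,138.2),73);g=onz("wrist",(315.4,230.1),131);t=onz("wrist",(189.4,81.6),128);l=onz("wrist",(239.6,111.6),74)
print(c,n,g,t,l)
for s in(c,n):
  print([ (np.hypot(*(p-s)[:2]).round(1),np.arctan2(*(p-s)[1::-1]).round(3)) for p in(g,t,l)])
im=capture("wrist");cv2.imwrite("pics/c.png",im[60:250,160:360,::-1])
# dark disc fit
hsv=im.max(2); m=(hsv<60).astype(np.uint8); m[235:]=0; m[:, :170]=0;m[:,375:]=0
cs=max(cv2.findContours(m,0,1)[0],key=cv2.contourArea); h=cv2.convexHull(cs); print(cv2.minEnclosingCircle(h),cv2.fitEllipse(h))
E
```

```text
[576.78715056  86.9800591   74.        ] [579.86775545  81.10187402  73.        ] [637.10656108  30.27815653 131.        ] [506.20271598 103.82242422 128.        ] [543.6615918   92.63266874  74.        ]
[(np.float64(82.8), np.float64(-0.754)), (np.float64(72.6), np.float64(2.907)), (np.float64(33.6), np.float64(2.973))]
[(np.float64(76.5), np.float64(-0.726)), (np.float64(77.1), np.float64(2.842)), (np.float64(38.0), np.float64(2.833))]
((284.0, 84.0), 82.00619506835938) ((286.1165466308594, 78.50554656982422), (66.97991180419922, 158.9683074951172), 107.65174865722656)
```

```bash
cat > chk.py <<'E'
# guard: exit 1 if the horizontal/vertical outside force exceeds the limits
import sys,numpy as np
from plant import get_obs
o=get_obs();f=np.array(o["contact_force"]);y=o["tcp_rot"][2];t=f[0]*np.sin(y)-f[1]*np.cos(y);r=f[0]*np.cos(y)+f[1]*np.sin(y)
print("t %.2f pos %s yaw %.3f Fy %.2f Fx %.2f Fz %.2f w %.1f"%(o["time"],np.round(o["tool_pos"],1),y,t,r,f[2],o["grip_width"]))
sys.exit(int(abs(t)>float(sys.argv[1]) or abs(f[2])>float(sys.argv[2]) or abs(r)>float(sys.argv[1])))
E
python3 -m pendant '[0,0,0,0,0,-1,0, 0,0,0,0,0,-1,0, 0,0,0,0,0,-1,0, 0,0,0,0,0,-1,0, 0,0,0,0,0,-1,0, 0,0,0,0,0,-1,0, 0,0,0,0,0,-1,0, -0.74,0.22,0.8,0,0,-0.1,0, -0.74,0.22,0.8,0,0,0,0, 0,0,0.8,0,0,0,0, 0,0,0.6,0,0,0,0, 0,0,0,0,0,0,0]' >/dev/null && python3 chk.py 3 3 && python3 - <<'E'
from h import *
for c in("scene","side"):
    im=capture(c); p=[r["location"] for r in pinpoint(c,"lever_grip")[:2]];print(c,p)
    q=np.array([420,420]);u=proj(c,[640,31,140]).astype(int);print(u)
    k=im[max(u[1]-70,0):u[1]+70,u[0]-90:u[0]+90];cv2.imwrite(f"pics/g_{c}.png",cv2.resize(k[...,::-1],None,fx=4,fy=4,interpolation=2)[:560,:720])
a=[cv2.imread(f"pics/g_{c}.png") for c in("scene","side")]
cv2.imwrite("pics/g.png",cv2.resize(np.hstack(a),(800,int(800*560/1440))))
E
```

```text
t 7.20 pos [638.8  30.7 166.6] yaw 2.433 Fy 0.45 Fx 0.27 Fz -0.79 w 46.0
scene [[261.4, 245.4]]
[259 240]
side [[213.9, 199.2]]
[212 196]
```

View pics/g.png

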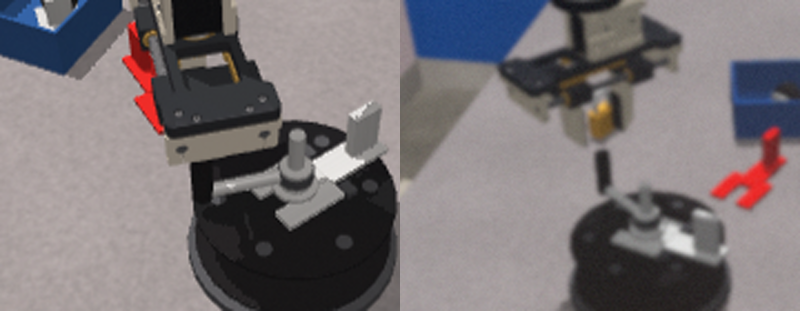

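The crops show the grip standing right below the gap between the fingers in both views, so I'll descend under guard.

```bash
python3 -m pendant '[0,0,0.4,0,0,0,0, 0,0,0.4,0,0,0,0]' >/dev/null && python3 chk.py 2.5 4 && python3 -m pendant '[0,0,0.4,0,0,0,0, 0,0,0.4,0,0,0,0, 0,0,0,0,0,0,0.2]'>/dev/null && python3 chk.py 2.5 4 && python3 -m pendant '[0,0,0,0,0,0,0.4, 0,0,0,0,0,0,0.4]'>/dev/null && python3 chk.py 2.5 4 && python3 -m pendant '[0,-0.1,0,0,0,0,0.4, 0,0,0,0,0,0,0.4]'>/dev/null && python3 chk.py 1.5 4 && python3 -m pendant '[0,-0.05,0,0,0,0,0.4, 0,0,0,0,0,0,0.4]'>/dev/null && python3 chk.py 1.5 4 && python3 -m pendant '[0,-0.05,0,0,0,0,0.4, 0,0,0,0,0,0,0.4]'>/dev/null && python3 chk.py 1.5 4
```

```text
t 7.60 pos [640.7  30.7 146. ] yaw 2.434 Fy -1.06 Fx -0.22 Fz -0.57 w 46.0
t 7.90 pos [638.9  30.7 119.1] yaw 2.434 Fy -0.13 Fx 0.46 Fz -0.51 w 41.6
t 8.10 pos [640.7  30.6 122.3] yaw 2.434 Fy 0.11 Fx -0.11 Fz 0.34 w 28.8
t 8.30 pos [638.4  28.1 122.3] yaw 2.434 Fy 0.81 Fx 0.10 Fz 0.86 w 27.5
t 8.50 pos [637.3  27.1 122. ] yaw 2.434 Fy -0.23 Fx 0.52 Fz -0.03 w 27.7
t 8.70 pos [636.6  26.2 122. ] yaw 2.434 Fy 0.78 Fx 0.13 Fz 0.22 w 27.6
```

```bash
P='python3 -m pendant'; 
python3 -m pendant '[0,-0.07,0,0,0,0,0.4, 0,0,0,0,0,0,0.4]'>/dev/null && python3 chk.py 1.8 4 && python3 -m pendant '[0,-0.07,0,0,0,0,0.4, 0,0,0,0,0,0,0.4]'>/dev/null && python3 chk.py 1.8 4 && python3 -m pendant '[0,-0.07,0,0,0,0,0.4, 0,0,0,0,0,0,0.4]'>/dev/null && python3 chk.py 1.8 4 && python3 -m pendant '[0,-0.07,0,0,0,0,0.4, 0,0,0,0,0,0,0.4]'>/dev/null && python3 chk.py 1.8 4;  python3 -m pendant '[0,0,0,0,0,0,0.4]'>/dev/null ; python3 chk.py 1.8 4
```

```text
t 8.90 pos [635.5  24.6 122.1] yaw 2.434 Fy 3.54 Fx -1.47 Fz 1.01 w 27.5
t 9.00 pos [635.5  24.6 122.1] yaw 2.434 Fy 4.06 Fx -0.91 Fz 0.34 w 27.6
```

```bash

python3 -m pendant '[0.004,-0.05,-0.003,0,0,0.27,0.4, 0.004,-0.05,-0.003,0,0,0.27,0.4]'>/dev/null; python3 chk.py 7 4 && python3 -m pendant '[0.008,-0.1,-0.007,0,0,0.54,0.4, 0.008,-0.1,-0.007,0,0,0.54,0.4, 0.008,-0.1,-0.007,0,0,0.54,0.4]'>/dev/null; python3 chk.py 7 4 && python3 -m pendant '[0.008,-0.1,-0.007,0,0,0.54,0.4, 0.008,-0.1,-0.007,0,0,0.54,0.4, 0.008,-0.1,-0.007,0,0,0.54,0.4, 0.008,-0.1,-0.007,0,0,0.54,0.4]'>/dev/null; python3 chk.py 7 4
```

```text
t 9.20 pos [633.2  22.4 122.2] yaw 2.395 Fy 3.54 Fx -1.91 Fz 1.15 w 27.5
t 9.50 pos [626.1  16.4 122.8] yaw 2.281 Fy 3.44 Fx -0.25 Fz 0.62 w 27.5
t 9.90 pos [615.9   9.9 123.6] yaw 2.130 Fy 4.50 Fx -0.12 Fz 0.77 w 27.6
```

```bash

python3 -m pendant '[0.008,-0.1,-0.007,0,0,0.54,0.4, 0.008,-0.1,-0.007,0,0,0.54,0.4, 0.008,-0.1,-0.007,0,0,0.54,0.4, 0.008,-0.1,-0.007,0,0,0.54,0.4]'>/dev/null; python3 chk.py 7 4 && python3 -m pendant '[0.008,-0.1,-0.007,0,0,0.54,0.4, 0.008,-0.1,-0.007,0,0,0.54,0.4, 0.008,-0.1,-0.007,0,0,0.54,0.4, 0.008,-0.1,-0.007,0,0,0.54,0.4]'>/dev/null; python3 chk.py 7 4 && python3 -m pendant '[0.008,-0.1,-0.007,0,0,0.54,0.4, 0.008,-0.1,-0.007,0,0,0.54,0.4, 0.008,-0.1,-0.007,0,0,0.54,0.4, 0.008,-0.1,-0.007,0,0,0.54,0.4]'>/dev/null; python3 chk.py 7 4
python3 -m pendant '[0,0,0,0,0,0,0.4]'>/dev/null ; python3 chk.py 7 4
```

```text
t 10.30 pos [604.8   5.  124.4] yaw 1.979 Fy 4.08 Fx 1.71 Fz 0.31 w 27.4
t 10.70 pos [593.2   1.9 125.1] yaw 1.828 Fy 3.18 Fx 2.34 Fz 0.42 w 27.4
t 11.10 pos [5.813e+02 4.000e-01 1.260e+02] yaw 1.678 Fy 3.09 Fx 2.33 Fz -0.51 w 27.4
t 11.20 pos [5.811e+02 3.000e-01 1.260e+02] yaw 1.679 Fy 2.97 Fx 1.69 Fz 0.95 w 27.4
```

```bash

python3 -m pendant '[0.008,-0.1,-0.007,0,0,0.54,0.4, 0.008,-0.1,-0.007,0,0,0.54,0.4]'>/dev/null; python3 chk.py 6 4 && python3 -m pendant '[0.005,-0.067,-0.005,0,0,0.36,0.4,0,0,0,0,0,0,0.4]'>/dev/null; python3 chk.py 6 4 && python3 -m pendant '[0.005,-0.067,-0.005,0,0,0.36,0.4,0,0,0,0,0,0,0.4]'>/dev/null && python3 chk.py 6 4 && python3 -m pendant '[0.005,-0.067,-0.005,0,0,0.36,0.4,0,0,0,0,0,0,0.4]'>/dev/null && python3 chk.py 6 4 && python3 -m pendant '[0.005,-0.067,-0.005,0,0,0.36,0.4,0,0,0,0,0,0,0.4]'>/dev/null && python3 chk.py 6 4 && python3 -m pendant '[0.005,-0.067,-0.005,0,0,0.36,0.4,0,0,0,0,0,0,0.4]'>/dev/null && python3 chk.py 6 4 && python3 -m pendant '[0.005,-0.067,-0.005,0,0,0.36,0.4,0,0,0,0,0,0,0.4]'>/dev/null && python3 chk.py 6 4 && python3 -m pendant '[0.005,-0.067,-0.005,0,0,0.36,0.4,0,0,0,0,0,0,0.4]'>/dev/null && python3 chk.py 6 4 && python3 -m pendant '[0.005,-0.067,-0.005,0,0,0.36,0.4,0,0,0,0,0,0,0.4]'>/dev/null && python3 chk.py 6 4 && python3 -m pendant '[0.005,-0.067,-0.005,0,0,0.36,0.4,0,0,0,0,0,0,0.4]'>/dev/null && python3 chk.py 6 4
```

```text
t 11.40 pos [5.755e+02 2.000e-01 1.264e+02] yaw 1.604 Fy 3.69 Fx 2.88 Fz -0.16 w 27.4
t 11.60 pos [5.733e+02 3.000e-01 1.266e+02] yaw 1.580 Fy 2.69 Fx 2.16 Fz -0.20 w 27.5
t 11.80 pos [5.714e+02 3.000e-01 1.267e+02] yaw 1.554 Fy 2.61 Fx 2.22 Fz -0.38 w 27.6
t 12.00 pos [5.693e+02 5.000e-01 1.269e+02] yaw 1.528 Fy 2.52 Fx 1.77 Fz 0.06 w 27.7
t 12.20 pos [567.3   0.8 127. ] yaw 1.503 Fy 3.08 Fx 1.42 Fz -0.29 w 27.3
t 12.40 pos [565.2   1.1 127.2] yaw 1.478 Fy 2.74 Fx 2.83 Fz -0.11 w 27.4
t 12.60 pos [563.2   1.5 127.3] yaw 1.453 Fy 4.29 Fx 1.64 Fz 0.33 w 27.5
t 12.80 pos [561.3   1.9 127.5] yaw 1.428 Fy 2.59 Fx 1.15 Fz -0.08 w 27.8
t 13.00 pos [559.3   2.3 127.6] yaw 1.403 Fy 2.97 Fx 2.63 Fz 0.89 w 27.9
t 13.20 pos [557.3   2.8 127.8] yaw 1.377 Fy 2.26 Fx 1.95 Fz -0.55 w 27.6
```

```bash

python3 -m pendant '[0.005,-0.067,-0.005,0,0,0.36,0.4,0,0,0,0,0,0,0.4]'>/dev/null; python3 chk.py 5.2 4 && python3 -m pendant '[0.005,-0.067,-0.005,0,0,0.36,0.4,0,0,0,0,0,0,0.4]'>/dev/null && python3 chk.py 5.2 4 && python3 -m pendant '[0.005,-0.067,-0.005,0,0,0.36,0.4,0,0,0,0,0,0,0.4]'>/dev/null && python3 chk.py 5.2 4 && python3 -m pendant '[0.005,-0.067,-0.005,0,0,0.36,0.4,0,0,0,0,0,0,0.4]'>/dev/null && python3 chk.py 5.2 4 && python3 -m pendant '[0.005,-0.067,-0.005,0,0,0.36,0.4,0,0,0,0,0,0,0.4]'>/dev/null && python3 chk.py 5.2 4 && python3 -m pendant '[0.005,-0.067,-0.005,0,0,0.36,0.4,0,0,0,0,0,0,0.4]'>/dev/null && python3 chk.py 5.2 4 && python3 -m pendant '[0.005,-0.067,-0.005,0,0,0.36,0.4,0,0,0,0,0,0,0.4]'>/dev/null && python3 chk.py 5.2 4 && python3 -m pendant '[0.005,-0.067,-0.005,0,0,0.36,0.4,0,0,0,0,0,0,0.4]'>/dev/null && python3 chk.py 5.2 4 && python3 -m pendant '[0.005,-0.067,-0.005,0,0,0.36,0.4,0,0,0,0,0,0,0.4]'>/dev/null && python3 chk.py 5.2 4 && python3 -m pendant '[0.005,-0.067,-0.005,0,0,0.36,0.4,0,0,0,0,0,0,0.4]'>/dev/null && python3 chk.py 5.2 4 && python3 -m pendant '[0.005,-0.067,-0.005,0,0,0.36,0.4,0,0,0,0,0,0,0.4]'>/dev/null && python3 chk.py 5.2 4 && python3 -m pendant '[0.005,-0.067,-0.005,0,0,0.36,0.4,0,0,0,0,0,0,0.4]'>/dev/null && python3 chk.py 5.2 4 && python3 -m pendant '[0.005,-0.067,-0.005,0,0,0.36,0.4,0,0,0,0,0,0,0.4]'>/dev/null && python3 chk.py 5.2 4 && python3 -m pendant '[0.005,-0.067,-0.005,0,0,0.36,0.4,0,0,0,0,0,0,0.4]'>/dev/null && python3 chk.py 5.2 4
```

```text
t 13.40 pos [555.4   3.3 127.9] yaw 1.352 Fy 3.03 Fx 2.32 Fz -0.37 w 27.4
t 13.60 pos [553.5   3.9 128.1] yaw 1.327 Fy 4.00 Fx 1.86 Fz 0.01 w 27.6
t 13.80 pos [551.5   4.5 128.2] yaw 1.302 Fy 3.37 Fx 2.15 Fz -0.08 w 27.7
t 14.00 pos [549.6   5.2 128.4] yaw 1.277 Fy 2.60 Fx 1.01 Fz -0.51 w 27.2
t 14.20 pos [547.8   6.  128.5] yaw 1.252 Fy 2.81 Fx 1.19 Fz -0.63 w 27.6
t 14.40 pos [545.9   6.7 128.7] yaw 1.227 Fy 2.90 Fx 0.89 Fz -0.16 w 27.2
t 14.60 pos [544.    7.5 128.8] yaw 1.201 Fy 3.65 Fx 1.72 Fz -0.21 w 27.2
t 14.80 pos [542.3   8.4 129. ] yaw 1.176 Fy 3.04 Fx 0.44 Fz -1.22 w 27.3
t 15.00 pos [540.4   9.3 129.1] yaw 1.151 Fy 3.34 Fx 1.16 Fz -0.47 w 28.1
t 15.20 pos [538.7  10.3 129.3] yaw 1.126 Fy 3.01 Fx 2.32 Fz -0.71 w 27.5
t 15.40 pos [536.9  11.3 129.4] yaw 1.101 Fy 2.91 Fx 1.50 Fz -0.03 w 27.6
t 15.60 pos [535.2  12.3 129.6] yaw 1.076 Fy 3.14 Fx 1.62 Fz -0.71 w 27.7
t 15.80 pos [533.5  13.4 129.7] yaw 1.051 Fy 2.94 Fx 2.53 Fz -1.53 w 27.2
t 16.00 pos [531.8  14.6 129.9] yaw 1.026 Fy 3.33 Fx 1.13 Fz -0.88 w 27.7
```

```bash

python3 -m pendant '[0.005,-0.067,-0.005,0,0,0.36,0.4,0,0,0,0,0,0,0.4]'>/dev/null; python3 chk.py 5.2 4 && python3 -m pendant '[0.005,-0.067,-0.005,0,0,0.36,0.4,0,0,0,0,0,0,0.4]'>/dev/null && python3 chk.py 5.2 4 && python3 -m pendant '[0.005,-0.067,-0.005,0,0,0.36,0.4,0,0,0,0,0,0,0.4]'>/dev/null && python3 chk.py 5.2 4 && python3 -m pendant '[0.005,-0.067,-0.005,0,0,0.36,0.4,0,0,0,0,0,0,0.4]'>/dev/null && python3 chk.py 5.2 4 && python3 -m pendant '[0.005,-0.067,-0.005,0,0,0.36,0.4,0,0,0,0,0,0,0.4]'>/dev/null && python3 chk.py 5.2 4 && python3 -m pendant '[0.005,-0.067,-0.005,0,0,0.36,0.4,0,0,0,0,0,0,0.4]'>/dev/null && python3 chk.py 5.2 4 && python3 -m pendant '[0.005,-0.067,-0.005,0,0,0.36,0.4,0,0,0,0,0,0,0.4]'>/dev/null && python3 chk.py 5.2 4 && python3 -m pendant '[0.005,-0.067,-0.005,0,0,0.36,0.4,0,0,0,0,0,0,0.4]'>/dev/null && python3 chk.py 5.2 4 && python3 -m pendant '[0.005,-0.067,-0.005,0,0,0.36,0.4,0,0,0,0,0,0,0.4]'>/dev/null && python3 chk.py 5.2 4 && python3 -m pendant '[0.005,-0.067,-0.005,0,0,0.36,0.4,0,0,0,0,0,0,0.4]'>/dev/null && python3 chk.py 5.2 4 && python3 -m pendant '[0.005,-0.067,-0.005,0,0,0.36,0.4,0,0,0,0,0,0,0.4]'>/dev/null && python3 chk.py 5.2 4 && python3 -m pendant '[0.005,-0.067,-0.005,0,0,0.36,0.4,0,0,0,0,0,0,0.4]'>/dev/null && python3 chk.py 5.2 4 && python3 -m pendant '[0.005,-0.067,-0.005,0,0,0.36,0.4,0,0,0,0,0,0,0.4]'>/dev/null && python3 chk.py 5.2 4 && python3 -m pendant '[0.005,-0.067,-0.005,0,0,0.36,0.4,0,0,0,0,0,0,0.4]'>/dev/null && python3 chk.py 5.2 4
```

```text
t 16.20 pos [530.2  15.7 130. ] yaw 1.000 Fy 3.26 Fx 1.99 Fz 0.21 w 27.7
t 16.40 pos [528.6  17.  130.1] yaw 0.975 Fy 2.87 Fx 1.87 Fz -0.30 w 27.9
t 16.60 pos [527.   18.2 130.3] yaw 0.950 Fy 3.97 Fx 1.02 Fz -0.26 w 27.5
t 16.80 pos [525.4  19.5 130.5] yaw 0.925 Fy 3.63 Fx 1.39 Fz -0.34 w 27.3
t 17.00 pos [523.9  20.8 130.6] yaw 0.900 Fy 3.36 Fx 1.83 Fz -0.69 w 27.7
t 17.20 pos [522.5  22.2 130.8] yaw 0.875 Fy 2.69 Fx 1.34 Fz -1.26 w 27.6
t 17.40 pos [521.4  23.5 131. ] yaw 0.850 Fy 4.69 Fx 2.08 Fz -2.18 w 28.0
t 17.60 pos [520.5  24.6 131.2] yaw 0.825 Fy 6.18 Fx 2.82 Fz -2.58 w 27.4
```

The force rose from its steady 3 N to 4.7 and then 6.2 N, and the tool lagged as it did. That is the hard stop, so I'll back off and lift clear.

```bash
python3 -m pendant '[0,0.12,0,0,0,0,0.4, 0,0.12,0,0,0,0,0.3, 0,0,0,0,0,0,0, 0,0,0,0,0,0,0]'>/dev/null; python3 chk.py 2 3 && python3 -m pendant '[0,0,-0.5,0,0,0,0, 0,0,-1,0,0,0,0, 0,0,-1,0,0,0,0, 0,0,-0.5,0,0,0,0, 0,0,0,0,0,1,0, 0,0,0,0,0,1,0, 0,0,0,0,0,1,0, 0,0,0,0,0,1,0]'>/dev/null; python3 chk.py 2 3; python3 -m pendant '[0,0,0,0,0,1,0, 0,0,0,0,0,1,0, 0,0,0,0,0,1,0, 0,0,0,0,0,1,0, 0,0,0,0,0,1,0, 0,0,0,0,0,1,0, 0,0,0,0,0,1,0, 0,0,0,0,0,1,0, 0,0,0,0,0,1,0, 0,0,0,0,0,1,0, 0,0,0,0,0,1,0, 0,0,0,0,0,1,0]'>/dev/null;  python3 chk.py 2 3; python3 - <<'E'
from h import *
M=camera_model("wrist");im=capture("wrist");cv2.imwrite("pics/w2.png",im[...,::-1])
for t,z in(("lever_grip",137),("keeper_tab",128),("nut",79),("ledges",74)):
    for r in pinpoint("wrist",t)[:2]: print(t,np.round(r["location"]),round(float(r["score"]),2),onz("wrist",r["location"],z,M).round(1))
for c in("scene","side"):
    capture(c)
    for t in("lever_grip","keeper_tab"): print(c,t,[(np.round(r["location"],1),round(float(r["score"]),2)) for r in pinpoint(c,t)[:3]])
E
```

```text
t 18.00 pos [524.3  20.2 130.7] yaw 0.825 Fy -1.16 Fx -0.50 Fz 0.04 w 43.2
t 18.80 pos [524.5  20.3 220.9] yaw 0.543 Fy -0.30 Fx 0.24 Fz -0.41 w 45.9
t 20.00 pos [524.5  20.3 220.9] yaw -0.294 Fy 0.70 Fx -0.61 Fz -0.22 w 45.9
lever_grip [276. 205.] 0.77 [527.   21.4 137. ]
keeper_tab [174. 257.] 0.93 [508.  105.3 128. ]
keeper_tab [528. 171.] 0.61 [ 497.7 -149.2  128. ]
nut [185. 146.] 0.59 [578.9  81.9  79. ]
scene lever_grip [(array([291. , 203.2]), 0.92)]
scene keeper_tab [(array([333.5, 218.6]), 0.96), (array([229.4, 180.9]), 0.72), (array([300.7, 253.8]), 0.59)]
side lever_grip [(array([255.7, 196.6]), 0.56)]
side keeper_tab [(array([288.6, 184.6]), 0.95), (array([257.1, 220.6]), 0.92), (array([256.8, 196.6]), 0.59)]
```

View pics/w2.png

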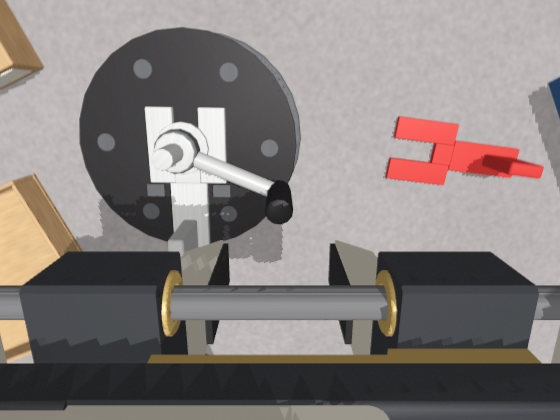

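Wrist view: the lever now stands to the right (grip near (279,200)) and the nut is raised over the slot. The keeper's neck runs down to the tab at about (178,250). Now to the tab.

```bash
python3 -m pendant '[0,0,0,0,0,0.25,0, -0.46,-0.85,0,0,0,0,0, -0.46,-0.85,0,0,0,0,0, -0.46,-0.85,0,0,0,0,0, 0,0,0.8,0,0,0,0, 0,0,0.8,0,0,0,0, 0,0,0.6,0,0,0,0, 0,0,0,0,0,0,0]'>/dev/null; python3 chk.py 3 3; python3 - <<'E'
from h import *
ims=[]
for c in("scene","side"):
    im=capture(c); u=proj(c,[520,90,120]).astype(int)
    ims.append(cv2.resize(im[u[1]-50:u[1]+50,u[0]-65:u[0]+65,::-1],None,fx=3,fy=3,interpolation=2))
cv2.imwrite("pics/t.png",np.hstack(ims))
M=camera_model("wrist");capture("wrist")
print([(np.round(r["location"]),r["score"]) for r in pinpoint("wrist","keeper_tab")[:2]], proj("wrist",[508,105.5,128]))
E
```

```text
t 21.35 pos [507.3 105.5 152.8] yaw -0.309 Fy -0.43 Fx -0.73 Fz -0.11 w 45.6
[(array([282., 245.]), 0.91)] [279.45585256 241.1073059 ]
```

View pics/t.png

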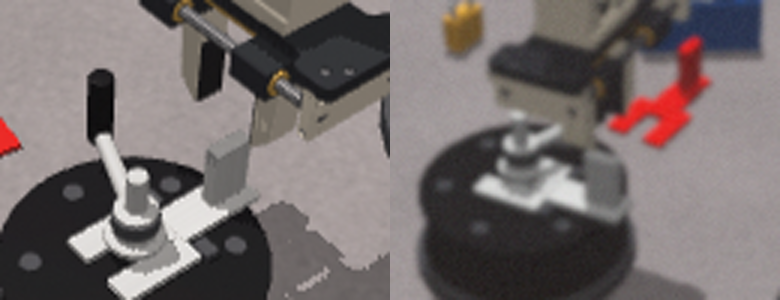

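The crops show the fingers straddling the tab; the wrist network puts it about 1 mm to tool +y. Descending and closing.

```bash
python3 -m pendant '[0,0.03,0.4,0,0,0,0, 0,0,0.4,0,0,0,0, 0,0,0.4,0,0,0,0, 0,0,0.4,0,0,0,0, 0,0,0,0,0,0,0.4]'>/dev/null; python3 chk.py 3 4 && python3 -m pendant '[0,0,0,0,0,0,0.5, 0,0,0,0,0,0,0.6, 0,0,0,0,0,0,0.65, 0,0,0,0,0,0,0.7, 0,0,0,0,0,0,0.75, 0,0,0,0,0,0,0.8, 0,0,0,0,0,0,0.9, 0,0,0,0,0,0,1, 0,0,0,0,0,0,1, 0,0,0,0,0,0,1]'; python3 chk.py 5 5
```

```text
t 22.05 pos [507.3 104.5 104.8] yaw -0.309 Fy 0.30 Fx -0.64 Fz 0.01 w 41.9
time: 23.05
tool_pos: [508.6, 104.5, 107.3]
tcp_rot: [3.141, -0.0, -0.309]
contact_force: [-1.4, -2.8, 5.5]
grip_width: 12.0
finger_force: 30.0
t 23.05 pos [508.6 104.5 107.3] yaw -0.309 Fy 3.09 Fx -0.53 Fz 5.52 w 12.0
```

```bash
python3 -m pendant '[0,0,-0.067,0,0,0,1, 0,0,-0.067,0,0,0,1,0,0,0,0,0,0,1]'>/dev/null; python3 chk.py 5 5 && python3 -m pendant '[0,0,-0.067,0,0,0,1, 0,0,-0.067,0,0,0,1, 0,0,0,0,0,0,1]' >/dev/null; python3 chk.py 5 5; python3 - <<'E'
from h import *
ims=[]
for c in("scene","side"):
    im=capture(c); u=proj(c,[550,90,90]).astype(int)
    ims.append(cv2.resize(im[u[1]-40:u[1]+40,u[0]-53:u[0]+53,::-1],(400,300),interpolation=2))
cv2.imwrite("pics/l.png",np.hstack(ims))
E
```

```text
t 23.35 pos [508.6 104.9 110.9] yaw -0.309 Fy 0.56 Fx -0.07 Fz -2.55 w 11.9
t 23.65 pos [508.8 104.7 115.3] yaw -0.309 Fy -0.03 Fx 0.48 Fz -2.75 w 11.4
```

View pics/l.png

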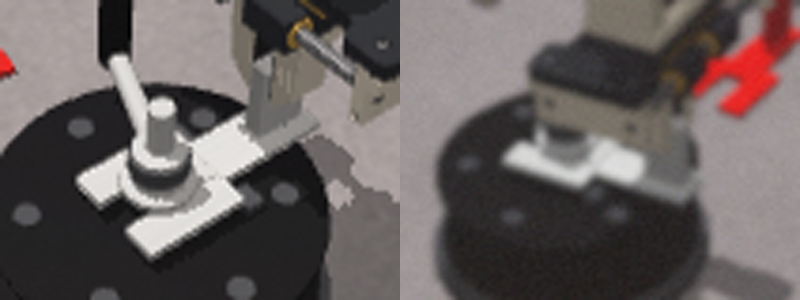

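The plate is raised about 8 mm, level, and hangs free at its own weight. I'll draw it out.

```bash
python3 -m pendant '[-0.1,0,0,0,0,0,1, -0.1,0,0,0,0,0,1]'>/dev/null; python3 chk.py 2.5 4.5 && python3 -m pendant '[-0.12,0,0,0,0,0,1, -0.12,0,0,0,0,0,1, -0.12,0,0,0,0,0,1]' >/dev/null; python3 chk.py 2.5 4.5 && python3 -m pendant '[-0.2,0,0,0,0,0,1, -0.2,0,0,0,0,0,1, -0.2,0,0,0,0,0,1]' >/dev/null; python3 chk.py 2.5 4.5 && python3 -m pendant '[-0.2,0,0,0,0,0,1, -0.2,0,0,0,0,0,1, -0.2,0,0,0,0,0,1, -0.2,0,0,0,0,0,1]' >/dev/null; python3 chk.py 3 4.5 && python3 -m pendant '[-0.2,0,0,0,0,0,1, -0.2,0,0,0,0,0,1, -0.2,0,0,0,0,0,1, 0,0,0,0,0,0,1]'>/dev/null; python3 chk.py 3 4.5
```

```text
t 23.95 pos [502.6 106.5 115. ] yaw -0.309 Fy -0.37 Fx -0.01 Fz -2.36 w 11.3
t 24.25 pos [492.2 109.9 115.1] yaw -0.309 Fy 0.69 Fx -0.45 Fz -2.28 w 11.7
t 24.55 pos [474.9 115.4 115.1] yaw -0.309 Fy 0.21 Fx 0.56 Fz -3.01 w 11.8
t 24.95 pos [452.1 122.7 115.1] yaw -0.309 Fy -0.38 Fx 0.16 Fz -2.11 w 11.5
t 25.35 pos [434.5 128.2 115. ] yaw -0.309 Fy 0.45 Fx -0.21 Fz -2.09 w 12.0
```

```bash
python3 -m pendant '[0,0,-0.6,0,0,0,1, 0,0,-1,0,0,0,1, 0,0,-1,0,0,0,1, 0,0,-1,0,0,0,1, 0,0,-0.4,0,0,0,1, 0,0,0,0,0,0,1]'>/dev/null; python3 chk.py 3 4.5; python3 - <<'E'
from h import *
print("big",tri([ray("scene",(442,221.4)),ray("side",(365.4,324.5))]))
print([onz("side",p,100).round() for p in((318,290),(434,290),(375,330))])
for c in("scene","side"):
    capture(c); r=regions_of(c,"tray")[0]; m=r["pixels"].astype(np.uint8)
    h=cv2.convexHull(max(cv2.findContours(m,0,1)[0],key=cv2.contourArea)); q=cv2.approxPolyDP(h,12,True)[:,0]
    w=np.array([onz(c,p,35)[:2] for p in q]); print(c,r["score"],q.tolist(),w.round().tolist())
E
```

```text
t 25.95 pos [436.6 128.1 236.9] yaw -0.309 Fy 0.23 Fx -0.52 Fz -2.99 w 11.5
big [242.38465562 261.53024363  -3.18368757]
[array([352., 277., 100.]), array([116., 240., 100.]), array([240., 363., 100.])]
scene 0.69 [[409, 257], [495, 290], [476, 373], [379, 330]] [[426.0, 245.0], [409.0, 410.0], [593.0, 426.0], [613.0, 266.0]]
side 0.74 [[211, 295], [284, 299], [280, 373], [196, 369]] [[587.0, 264.0], [425.0, 251.0], [408.0, 435.0], [565.0, 450.0]]
```

```bash
python3 -m pendant '[0,0,0,0,0,-0.95,1, 0,0,0,0,0,-0.95,1, 0,0,0,0,0,-0.95,1, 0,0,0,0,0,-0.95,1, 0,0,0,0,0,-0.95,1, 0,0,0,0,0,-0.95,1]'>/dev/null; python3 -m pendant '[0.1,-0.4,0,0,0,0,1, 0.2,-0.9,0,0,0,0,1, 0.2,-0.9,0,0,0,0,1, 0.2,-0.9,0,0,0,0,1, 0.2,-0.9,0,0,0,0,1, 0.2,-0.9,0,0,0,0,1, 0.2,-0.9,0,0,0,0,1, 0.12,-0.6,0,0,0,0,1, 0,-0.4,0,0,0,0,1, 0,0,0,0,0,0,1]'>/dev/null; python3 chk.py 3 4.5; python3 -m pendant '[0,0,0.8,0,0,0,1, 0,0,0.9,0,0,0,1, 0,0,0.9,0,0,0,1, 0,0,0.9,0,0,0,1, 0,0,0.9,0,0,0,1, 0,0,0.6,0,0,0,1, 0,0,0.2,0,0,0,1, 0,0,0,0,0,0,1]'>/dev/null; python3 chk.py 3 4.5; python3 - <<'E'
from h import *
ims=[]
for c in("wrist","scene"):
    im=capture(c)
    if c=="scene": u=proj(c,[500,340,30]).astype(int); im=im[max(u[1]-100,0):u[1]+100,u[0]-133:u[0]+133]
    ims.append(cv2.resize(im[...,::-1],(400,300),interpolation=2))
cv2.imwrite("pics/p.png",np.hstack(ims))
E
```

```text
t 27.75 pos [459.  336.5 234.1] yaw 0.090 Fy 0.22 Fx 0.46 Fz -1.89 w 12.0
t 28.55 pos [459.5 334.3  78.6] yaw 0.088 Fy 0.02 Fx 0.36 Fz -1.61 w 11.7
```

View pics/p.png

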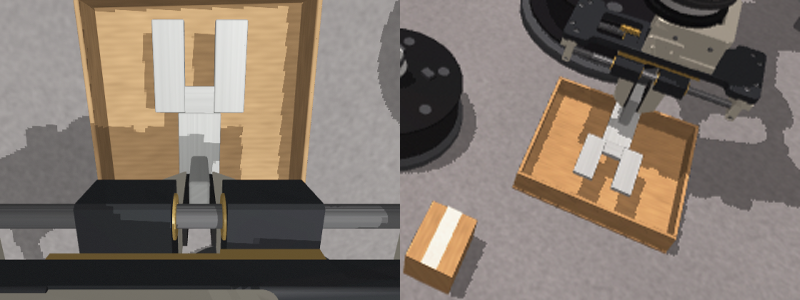

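The plate sits squarely over the tray with room on all sides. I'll lower it and then feel for the floor.

```bash
python3 -m pendant '[0,0,0.3,0,0,0,1, 0,0,0.3,0,0,0,1, 0,0,0.3,0,0,0,1, 0,0,0.15,0,0,0,1, 0,0,0,0,0,0,1]'>/dev/null; python3 chk.py 3 4.5 && python3 -m pendant '[0,0,0.05,0,0,0,1, 0,0,0.05,0,0,0,1, 0,0,0,0,0,0,1]'>/dev/null; python3 chk.py 3 4.5; for i in 1; do python3 -m pendant '[0,0,0.04,0,0,0,1, 0,0,0.04,0,0,0,1, 0,0,0,0,0,0,1]'>/dev/null; python3 chk.py 3 4.5; done
```

```text
t 29.15 pos [459.2 334.7  46.5] yaw 0.089 Fy -0.48 Fx -0.56 Fz -1.57 w 12.0
t 29.45 pos [459.8 335.   44.6] yaw 0.089 Fy -1.20 Fx -0.83 Fz -3.09 w 11.8
t 29.75 pos [459.7 334.9  42.1] yaw 0.089 Fy -0.40 Fx -0.21 Fz -2.56 w 11.5
```

```bash
python3 -m pendant '[0,0,0.04,0,0,0,1, 0,0,0.03,0,0,0,1, 0,0,0,0,0,0,1]'>/dev/null; python3 chk.py 3 6 && python3 -m pendant '[0,0,0.04,0,0,0,1, 0,0,0,0,0,0,1]'>/dev/null; python3 chk.py 3 6;  python3 -m pendant '[0,0,0.03,0,0,0,1, 0,0,0,0,0,0,1]'>/dev/null; python3 chk.py 3 6
```

```text
t 30.05 pos [459.7 334.9  39.9] yaw 0.089 Fy -0.13 Fx -0.26 Fz -2.63 w 11.6
t 30.25 pos [459.7 334.9  38.7] yaw 0.089 Fy -0.10 Fx 0.54 Fz -3.24 w 11.9
t 30.45 pos [459.7 334.9  37.9] yaw 0.089 Fy 0.36 Fx 0.40 Fz -2.06 w 12.0
```

```bash
python3 -m pendant '[0,0,0.03,0,0,0,1, 0,0,0,0,0,0,1]'>/dev/null; python3 chk.py 3 1.2 ; [ $? = 0 ] || python3 -m pendant '[0,0,0.03,0,0,0,1, 0,0,0,0,0,0,1]'>/dev/null; python3 chk.py 3 1.2
```

```text
t 30.65 pos [459.9 335.   37.4] yaw 0.089 Fy 0.68 Fx -1.07 Fz 0.54 w 11.9
t 30.65 pos [459.9 335.   37.4] yaw 0.089 Fy 0.68 Fx -1.07 Fz 0.54 w 11.9
```

The floor is carrying the plate. I'll settle it slightly, release and lift.

```bash
python3 -m pendant '[0,0,0.015,0,0,0,1, 0,0,0,0,0,0,0.7, 0,0,0,0,0,0,0.6, 0,0,0,0,0,0,0.4, 0,0,0,0,0,0,0.3, 0,0,0,0,0,0,0.3]'>/dev/null; python3 chk.py 3 3 && python3 -m pendant '[0,0,-0.2,0,0,0,0.3, 0,0,-0.5,0,0,0,0.3, 0,0,-1,0,0,0,0.3, 0,0,-1,0,0,0,0.3, 0,0,-1,0,0,0,0.3, 0,0,-1,0,0,0,0.3, 0,0,-1,0,0,0,0.3, 0,0,0,0,0,0,0.3, 0,0,0,0,0,0,0.3]'>/dev/null; python3 chk.py 3 3; python3 - <<'E'
from h import *
ims=[]
for c in("wrist","scene"):
    im=capture(c)
    if c=="scene": im=im[150:410,200:547]
    ims.append(cv2.resize(im[...,::-1],(400,300),interpolation=2))
cv2.imwrite("pics/f.png",np.hstack(ims))
E
```

```text
t 31.25 pos [459.8 335.   36.5] yaw 0.089 Fy -0.35 Fx -0.28 Fz 1.02 w 31.7
t 32.15 pos [459.8 335.  208.4] yaw 0.089 Fy -0.01 Fx -0.33 Fz -0.87 w 31.9
```

View pics/f.png

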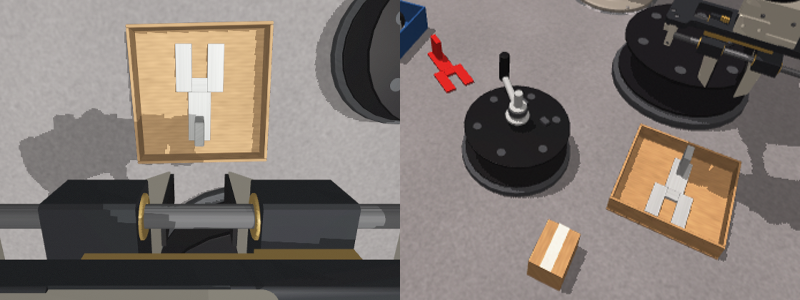

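The keeper lies flat inside the tray, the lever stands where it was left, and the gripper is clear.

```bash
python3 -c "from plant import close_job; print(close_job())"
```

```text
the job is handed in; nothing more can be done
None
```

I loosened the nut to its first-felt hard stop (highest force read at the grip was about 6 N), drew the keeper plate out from under it, laid it flat in the tray, and handed the job in at about 32 s.

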